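# Take the drip coffee filters apart for washing

## Task

The reading room's steel drip coffee filters need washing: take every one that is standing on the table apart, lid first, then the press (some may have lost one of these), and put all the lids and presses in the wire wash basket. Once a filter has neither lid nor press on it, lift it over and stand it upright inside the draining tray. Leave the basket upright, and the mug, spoon, sugar, milk jug and book where they are.

Things in the scene. Friction and masses are not known exactly. Their poses are not given: they have to be found in the camera images.
- filterA: Steel drip coffee filter, one piece, 120 g: foot 44 mm across, 6 mm high; thin saucer flange 92 mm across at 6 to 11.5 mm; open round chamber, outside 60 mm across, wall 3 mm, floor at 14 mm, rim at 66 mm. Stands on the table, its press inside and its lid on unless these are missing. Origin: centre of the foot's underside; z up the axis. Yaw means nothing.
- pressA: Press of filterA, 45 g: steel disc 47 mm across, 4 mm thick, with an upright stem 8 mm across and on it a black knob 12 mm across, from 50 to 68 mm. It rests loosely on the chamber floor, its origin 14 mm above the filter's, the knob's top 16 mm above the rim, under the lid. Origin: centre of the disc's underside; z along the stem. None if absent.
- lidA: Domed steel lid of filterA, 50 g: skirt 68 mm across, 8 mm deep, loose over the chamber's rim; dome to 31 mm; black knob 16 mm across from 31 to 49 mm. Lifts straight off. Origin: centre of the skirt's lower edge (58 mm above the filter's origin when on); z up through the knob. None if absent.
- filterB: Steel drip coffee filter, one piece, 120 g: foot 44 mm across, 6 mm high; thin saucer flange 92 mm across at 6 to 11.5 mm; open round chamber, outside 60 mm across, wall 3 mm, floor at 14 mm, rim at 66 mm. Stands on the table, its press inside and its lid on unless these are missing. Origin: centre of the foot's underside; z up the axis. Yaw means nothing.
- pressB: Press of filterB, 45 g: steel disc 47 mm across, 4 mm thick, with an upright stem 8 mm across and on it a black knob 12 mm across, from 50 to 68 mm. It rests loosely on the chamber floor, its origin 14 mm above the filter's, the knob's top 16 mm above the rim, under the lid. Origin: centre of the disc's underside; z along the stem. None if absent.
- lidB: Domed steel lid of filterB, 50 g: skirt 68 mm across, 8 mm deep, loose over the chamber's rim; dome to 31 mm; black knob 16 mm across from 31 to 49 mm. Lifts straight off. Origin: centre of the skirt's lower edge (58 mm above the filter's origin when on); z up through the knob. None if absent.
- filterC: Steel drip coffee filter, one piece, 120 g: foot 44 mm across, 6 mm high; thin saucer flange 92 mm across at 6 to 11.5 mm; open round chamber, outside 60 mm across, wall 3 mm, floor at 14 mm, rim at 66 mm. Stands on the table, its press inside and its lid on unless these are missing. Origin: centre of the foot's underside; z up the axis. Yaw means nothing.
- pressC: Press of filterC, 45 g: steel disc 47 mm across, 4 mm thick, with an upright stem 8 mm across and on it a black knob 12 mm across, from 50 to 68 mm. It rests loosely on the chamber floor, its origin 14 mm above the filter's, the knob's top 16 mm above the rim, under the lid. Origin: centre of the disc's underside; z along the stem. None if absent.
- lidC: Domed steel lid of filterC, 50 g: skirt 68 mm across, 8 mm deep, loose over the chamber's rim; dome to 31 mm; black knob 16 mm across from 31 to 49 mm. Lifts straight off. Origin: centre of the skirt's lower edge (58 mm above the filter's origin when on); z up through the knob. None if absent.
- basket: Loose steel-wire wash basket, 220 mm (its x) by 160 mm (its y) by 75 mm high, open at the top, walls and floor 4 mm thick, 600 g; it can slide on the table. Origin: centre of the underside; z up.
- drainer: Low grey plastic draining tray with white ribs, fixed, 220 x 220 mm, lip 4 mm thick and 12 mm high, flat floor 4 mm above the table. Up to four filters fit, two by two, each 52 mm from its centre along x and y. Origin: centre of the underside; x and y along its sides, z up.
- mug: White ceramic mug among the filters, 68 mm across, 72 mm high, handle on its own +y side out to 71 mm from the axis. Not part of the job. Origin: centre of the underside.
- teaspoon: Steel teaspoon lying flat, 110 mm long along its x. Not part of the job. Origin: middle of its underside.
- sugar: Glass sugar jar with steel cap, 72 mm across, 100 mm high. Not part of the job. Origin: centre of the underside.
- milkjug: Steel milk jug, 80 mm across, 90 mm high, handle on its own +y side out to 62 mm from the axis. Not part of the job. Origin: centre of the underside.
- paperback: Paperback book lying flat, 113 x 181 x 24 mm, teal cover. Not part of the job. Origin: centre of the underside.
There are look-alikes about, which are no part of the job. What is shaped like the lidC but green or turquoise is not meant.

How it is judged (in metres and radians):
At the end, for the whole second after the job is handed in: Every lid and press lies inside the wire basket below its top wire, the basket upright; every filter stands upright (0.1 rad) on the floor of the draining tray, its axis within 75 mm of the tray's centre along each side; all released and at rest (angle between each of basket, filterA, filterB, filterC's own z axis and vertical below 0.1 rad and linear speed of each of basket, pressA, lidA, filterA, pressB, lidB, filterB, pressC, lidC, filterC below 0.03 m/s and x of pressA in the frame of basket between -0.108 and 0.108 m and y of pressA in the frame of basket between -0.078 and 0.078 m and z of pressA in the frame of basket between -0.005 and 0.075 m and x of lidA in the frame of basket between -0.108 and 0.108 m and y of lidA in the frame of basket between -0.078 and 0.078 m and z of lidA in the frame of basket between -0.005 and 0.075 m and x of filterA in the frame of drainer between -0.075 and 0.075 m and y of filterA in the frame of drainer between -0.075 and 0.075 m and z of each of filterA, filterB, filterC in the frame of drainer below 0.012 m and x of pressB in the frame of basket between -0.108 and 0.108 m and y of pressB in the frame of basket between -0.078 and 0.078 m and z of pressB in the frame of basket between -0.005 and 0.075 m and x of lidB in the frame of basket between -0.108 and 0.108 m and y of lidB in the frame of basket between -0.078 and 0.078 m and z of lidB in the frame of basket between -0.005 and 0.075 m and x of filterB in the frame of drainer between -0.075 and 0.075 m and y of filterB in the frame of drainer between -0.075 and 0.075 m and x of pressC in the frame of basket between -0.108 and 0.108 m and y of pressC in the frame of basket between -0.078 and 0.078 m and z of pressC in the frame of basket between -0.005 and 0.075 m and x of lidC in the frame of basket between -0.108 and 0.108 m and y of lidC in the frame of basket between -0.078 and 0.078 m and z of lidC in the frame of basket between -0.005 and 0.075 m and x of filterC in the frame of drainer between -0.075 and 0.075 m and y of filterC in the frame of drainer between -0.075 and 0.075 m); the robot touches nothing.
It fails at once if a filter is lifted while its press is still in place ((distance between pressA and filterA below 0.045 m and height (world z) of pressA above 0.064 m) or (distance between pressB and filterB below 0.045 m and height (world z) of pressB above 0.064 m) or (distance between pressC and filterC below 0.045 m and height (world z) of pressC above 0.064 m)).
It fails at once if a filter is lifted while its lid is still in place ((distance between lidA and filterA below 0.068 m and height (world z) of lidA above 0.108 m) or (distance between lidB and filterB below 0.068 m and height (world z) of lidB above 0.108 m) or (distance between lidC and filterC below 0.068 m and height (world z) of lidC above 0.108 m)).
It fails at once if a bystander (mug, teaspoon, sugar jar, milk jug or paperback) is pushed more than 5 cm from its place (distance of any of mug, teaspoon, sugar, milkjug, paperback from where it was at the start of the episode above 0.05 m).
It fails at once if the mug, the sugar jar or the milk jug is tipped over (angle between any of mug, sugar, milkjug's own z axis and vertical above 0.7 rad).
Of lidA, lidB, lidC only 2 to 3 are there at a start; the rules pass over those that are not, and their reading is None.
Of pressA, pressB, pressC only 2 to 3 are there at a start; the rules pass over those that are not, and their reading is None.
At some moment in a run one of basket, filterA, filterB, filterC may be knocked a few centimetres aside while the robot is not near it.
It also fails if it takes over 210 s, if anything falls off the work surface, if the arm or the gripper's body presses on something with over 40 N, if the wrist force passes 120 N, or if a joint passes its speed limit or range.

## Robot

A 6-joint arm with a two-finger parallel gripper is mounted at the origin on the work surface. World frame = base frame: x ahead of the robot, y to its left, z up, the work surface at z = 0. Lengths are in mm, angles in rad, forces in N, time in s.
With the tool pointing down it reaches from about 350 to 975 mm from the base axis. Payload 7.1 kg.
Tool frame: the origin (TCP) lies midway between the tips of the shut fingers; the grasp point (between the pads) lies ctrl.grip_point_offset behind it (ctrl.grip_point_offset is the distance from the TCP to the grasp point, in mm); z points along the fingers, y is the line along which they close (so a half turn about z gives the same grasp; the last joint's range is limited). The gripper opens to 88 mm and grips with 3 to 60 N. Pads are 20 mm wide; open, the fingers measure 115 mm over their backs; the gripper's body (75 mm by 178 mm) begins 61 mm behind the grasp point.
Start: joints at [1.174, 0.423, 1.63, -0, 1.089, -0.019], TCP at [230.516, 580.919, 222.675] pointing down, gripper open.
Joint ranges: [-3, 3], [-0.9, 2.11], [0.09, 2.58], [-1.31, 4.45], [0.11, 2.69], [-2.54, 2.54]. Speed limits (rad/s): [2.39, 2.39, 3.01, 3.14, 3.14, 3.14].

## Interface

Orientations are given as a rotation vector (axis times angle).
In Python, from workcell import ctrl, get_image, close_job, finder gives the robot as it stands.
- The arm moves only by the tool servo_tool, never from a script. Its argument "deltas" is a list of rows, each a list of 2 entries, a list of its own where there are three numbers: the shift along the tool's x, y, z in mm, then the turn, a rotation vector about the tool's x, y, z in rad. A call has 1 to 5 rows; each row is the pose to reach, as a shift and turn from the pose commanded when the call began, along the tool's axes at that moment; what a row does not reach only later rows make up. A row lasts 1/12 s, in which the tool goes at most 41.7 mm and 7.16 degrees, less where a joint would pass 70% of its speed; a pose out of reach is approached as far as the arm can. A call with a gripper value outside its range is refused whole. "grip" is the closure, from -1 (fully open) to 1 (shut), so that 0 is half open, set as the call begins (left out, the last holds). The fingers move at their own pace and stop on an object; the grip force is fixed at half the most. Time passes only in rows, so rows that repeat a pose let the fingers close. It gives the time, the measured TCP pose, the force, the opening and the grip force at its end, in the units of the state.
- ctrl.get_obs(): the state, without advancing time (a new reading comes with each control period).
- get_image(name): name is "scene" or "top" or "wrist"; returns a dict with "frame" (420x560x3 uint8, blue, green, red), "depth" (420x560 float32, mm along the optical axis (not along the pixel's ray), 0 where there is no reading), "K" (3x3 intrinsics, pixels), "dist" ([k1, k2, p1, p2, k3] as OpenCV has them; the pictures are not rectified), "pose" (4x4, takes a point from camera to world coordinates). Camera axes: x right, y down, z forward; pixel columns grow to the right and rows downward; lengths in mm; the calibration is good to about 2 mm. A picture is of the moment at which its call begins.
- close_job(): hands the job in; it is judged then, once.
Trained networks look in a picture, given as the dict that the camera call returned (one of the last four; its "shot" number tells which), for a name from the list of things; names that differ only in an ending like _2 or _b are one class to them, and where a whole thing is asked for, a point or a joint stands for the part that bears it (a point fixed in the world has none). Each returns a list of dicts, best first, with "score" (0 to 1); they miss things now and then, are a little off and sometimes report something else, mostly with a low value. They report only what shows in the picture. A call takes as long as a camera call. They do not tell look-alikes from the thing itself.
- finder.search_frame(query, picture): "rect" ([centre column, centre row, width, height] as shares, 0 to 1, of the picture: columns of its width, rows of its height, round what is visible of it).
- finder.silhouettes(query, picture): "mask" (420x560 bool, what is visible of it) and "rect" ([centre column, centre row, width, height] as shares, 0 to 1, of the picture: columns of its width, rows of its height, round what is visible of it).
The state is a dict: "t": time; "qpos": joint angles; "qvel": joint speeds; "joint_torque": joint torques, N m; "ee_pos": TCP position; "orientation": TCP orientation; "ft_force": force on the tool from outside, world axes, zero at the start; "moment": the same for the moment, N m; "width": finger opening in mm; "grasp_force": force on a finger pad.
Only numpy, scipy, OpenCV 4.12 (cv2) and the standard library are available. Lean on these libraries where they do the work, as an engineer would, in place of code of your own. Each camera call takes 0.05 s, during which the arm holds its last target. There are 200 camera calls.

## Working session

There is one attempt and no reset: what is moved stays moved. The work goes in short steps, Python scripts to look and compute and a tool call to move; the robot and the scene stay as the last step left them, time stands still between calls to the robot, and variables do not carry over. Pictures are saved under pics/ and viewed, at most 14 in all, crops included, and the job is handed in when it is done.

Besides the shell and the picture viewer there is one more tool, called after "Call:" by a JSON object that holds its "op" and its "data", one argument or row to a line. servo_tool: Moves the arm, as the interface text tells. Its arguments: {"type":"object","properties":{"deltas":{"type":"array","items":{"type":"array"}},"grip":{"type":"number"}},"required":["deltas"]}

```bash
mkdir -p pics; ls
cat > h.py <<'E'
import numpy as np, cv2
from workcell import ctrl, get_image, close_job, finder
def pts(p):
    """world xyz for each pixel (H,W,3), nan where no depth"""
    h,w=p["depth"].shape; u,v=np.meshgrid(np.arange(w),np.arange(h))
    n=cv2.undistortPoints(np.stack([u,v],-1).reshape(-1,1,2).astype(np.float32),np.array(p["K"]),np.array(p["dist"])).reshape(h,w,2)
    d=p["depth"][...,None]; c=np.concatenate([n*d,d],-1); T=np.array(p["pose"])
    W=c@T[:3,:3].T+T[:3,3]; W[p["depth"]<=0]=np.nan; return W
def find(q,p,W):
    for r in finder.silhouettes(q,p)[:8]:
        m=r["mask"]; w=W[m]; w=w[~np.isnan(w[:,0])]
        if len(w)==0: continue
        x=np.array(r["rect"])*[560,420,560,420]
        print(q,round(r["score"],2),"px",x.round().astype(int),"med",np.median(w,0).round(),"lo",np.percentile(w,3,0).round(),"hi",np.percentile(w,97,0).round())
E
python3 - <<'E'
from h import *
print(ctrl.get_obs(), ctrl.grip_point_offset)
a=get_image("top"); b=get_image("scene")
cv2.imwrite("pics/top.png",a["frame"]); cv2.imwrite("pics/scene.png",b["frame"])
W=pts(a)
for q in ["filterA","lidA","pressA","basket","drainer","mug","teaspoon","sugar","milkjug","paperback"]: find(q,a,W)
E
```

```text
pics
{'t': 0.0, 'qpos': array([ 1.17403418e+00,  4.23831788e-01,  1.63068957e+00, -1.67156740e-05,
        1.08854984e+00, -1.90207336e-02]), 'qvel': array([ 0.00071179, -0.00060692,  0.00070774,  0.00074852, -0.00032546,
        0.00149605]), 'joint_torque': array([ 1.45065192e-04, -5.44603801e+01, -2.73660725e+01,  6.42822054e-02,
        2.27578398e-02, -1.28432598e-04]), 'ee_pos': array([230.29628431, 580.43954724, 221.90749995]), 'orientation': array([-5.89766697e-01, -3.08544132e+00,  2.27705842e-03]), 'ft_force': array([0.44978953, 0.08734319, 0.67492949]), 'moment': array([ 0.02858064, -0.01463748, -0.02819314]), 'grasp_force': 0.0, 'width': 87.89840127867973} 18.700000000000003
filterA 0.83 px [229 180  42  42] med [648. 106.  13.] lo [611.  68.   5.] hi [689. 147.  66.]
filterA 0.46 px [138 237 101 102] med [515. 323.   5.] lo [415. 218.   1.] hi [619. 425.  12.]
basket 0.78 px [423 263  82 104] med [ 497. -344.   50.] lo [ 361. -444.   -3.] hi [ 582. -254.   76.]
drainer 0.77 px [136 237 101 104] med [516. 322.   5.] lo [415. 216.   1.] hi [620. 425.  13.]
mug 0.67 px [270 211  44  32] med [589.   1.   8.] lo [550. -30.   2.] hi [612.  48.  73.]
teaspoon 0.66 px [278 169  16  48] med [698.  -5.  10.] lo [630. -25.  -0.] hi [731.  13.  21.]
milkjug 0.71 px [281 121  44  47] med [791.  -4.  41.] lo [750. -52.  -0.] hi [822.  33.  90.]
paperback 0.83 px [406 156  86  67] med [ 721. -307.   22.] lo [ 658. -393.   13.] hi [ 783. -224.   26.]
```

Run:
```python
import cv2
a=cv2.imread("pics/top.png")
cv2.imwrite("pics/top2.png",cv2.resize(a[60:330,70:500],(800,502),interpolation=cv2.INTER_CUBIC))
```

```text
(no output)
```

View pics/top2.png

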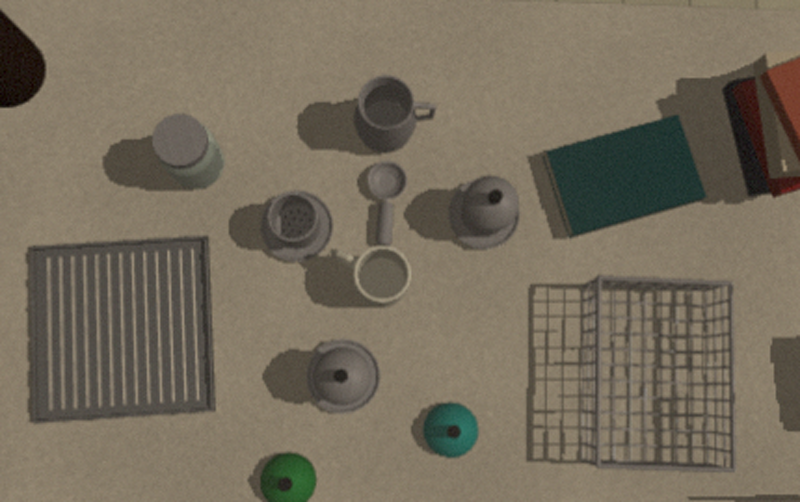

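View pics/scene.png

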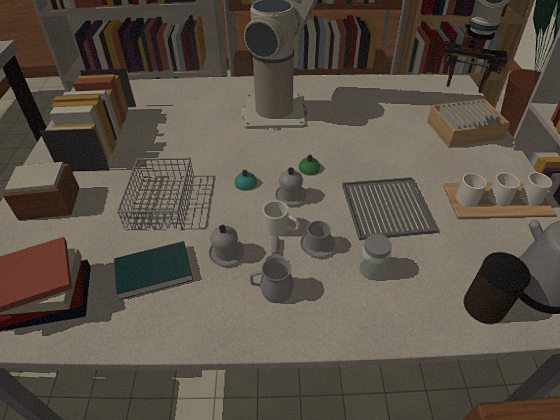

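The top crop shows one open filter at (297,222) with no lid and no press knob. Lidded steel filters stand at (485,210) and (342,375), both with grey domes. The green lid (288,480) and turquoise lid (450,430) are look-alikes lying on the table, so I leave them. The basket rim spans (598–732, 280–468), and what's left of it is shadow. Next I get the centres from depth.

Run:
```python
from h import *
a=get_image("top"); W=pts(a)
s=502/270
def c2p(u,v): return int(u/s+70),int(v/(502/270)+60)
def circ(P):
    A=np.c_[2*P[:,:2],np.ones(len(P))]; x=np.linalg.lstsq(A,(P[:,:2]**2).sum(1),rcond=None)[0]
    return x[:2].round(1),round(float(np.sqrt(x[2]+x[0]**2+x[1]**2)),1)
for n,(u,v) in dict(open=(297,222),L1=(485,210),L2=(342,375)).items():
    x,y=c2p(u,v); p=W[y-30:y+30,x-30:x+30].reshape(-1,3); p=p[~np.isnan(p[:,0])]
    k=p[p[:,2]>96]
    print(n,"top",p[:,2].max().round(), "knob",(k.min(0)+k.max(0))[:2].round()/2 if len(k) else None,len(k))
    for lo,hi in [(60,70),(70,86),(8,14)]:
        q=p[(p[:,2]>lo)&(p[:,2]<hi)]
        if len(q)>5: print(lo,hi,len(q),"bbox",q.min(0).round(),q.max(0).round(),circ(q))
for n in ["mug","sugar","milkjug"]: pass
# basket rim: points 68..80
sub=W[200:330,370:480].reshape(-1,3); sub=sub[~np.isnan(sub[:,0])]
r=sub[(sub[:,2]>66)&(sub[:,2]<82)].astype(np.float32)
print("rim",cv2.minAreaRect(r[:,:2]),len(r), np.percentile(r,[1,99],axis=0).round())
d=finder.silhouettes("drainer",a)[0]["mask"]; w=W[d]; w=w[~np.isnan(w[:,0])].astype(np.float32)
print("drainer",cv2.minAreaRect(w[:,:2]))
m=finder.silhouettes("mug",a)[0]["mask"]; w=W[m];w=w[w[:,2]>30]; print("mug",w.min(0),w.max(0))
w=W[c2p(0,140)[1]-25:c2p(0,140)[1]+15,c2p(180,0)[0]-20:c2p(180,0)[0]+20].reshape(-1,3); w=w[w[:,2]>85]; print("sugar",w.min(0),w.max(0))
```

```text
open top 69.0 knob None 0
60 70 156 bbox [597.  37.  60.] [679. 136.  69.] (array([635.9,  87.1]), 41.1)
8 14 523 bbox [605.  63.   8.] [695. 153.  14.] (array([648. , 107.2]), 34.2)
L1 top 110.0 knob [ 671.  -129.5] 47
60 70 51 bbox [ 637. -160.   60.] [699. -97.  70.] (array([ 671.3, -130.7]), 33.3)
70 86 465 bbox [ 638. -163.   70.] [703. -97.  86.] (array([ 670.4, -129.9]), 26.1)
8 14 245 bbox [ 627. -176.    8.] [713. -85.  14.] (array([ 671.8, -131.3]), 40.9)
L2 top 109.0 knob [461.5  43.5] 43
60 70 22 bbox [427.  10.  66.] [494.  77.  70.] (array([461.,  44.]), 33.4)
70 86 495 bbox [429.  10.  70.] [494.  77.  86.] (array([461. ,  43.9]), 26.7)
8 14 363 bbox [417.  -1.   8.] [506.  89.  14.] (array([461.9,  45.1]), 41.6)Traceback (most recent call last):
  File "<stdin>", line 19, in <module>
cv2.error: OpenCV(4.12.0) /io/opencv/modules/imgproc/src/convhull.cpp:143: error: (-215:Assertion failed) total >= 0 && (depth == CV_32F || depth == CV_32S) in function 'convexHull'
```

Call:
{"op": "servo_tool", "data": {
  "deltas": [
    [[0,0,0],[0,0,0.12]],
    [[0,0,0],[0,0,0.24]],
    [[0,0,0],[0,0,0.36]],
    [[0,0,0],[0,0,0.48]],
    [[0,0,0],[0,0,0.6]]
  ]
}}

```text
t: 1.07
ee_pos: [230.5, 580.9, 222.7]
orientation: [-1.484, -2.769, -0.0]
ft_force: [0.6, 0.6, 0.8]
width: 88.0
grasp_force: 0.0
```

Call:
{"op": "servo_tool", "data": {
  "deltas": [
    [[0,0,0],[0,0,0.12]],
    [[0,0,0],[0,0,0.24]],
    [[0,0,0],[0,0,0.36]],
    [[0,0,0],[0,0,0.48]],
    [[0,0,0],[0,0,0.593]]
  ]
}}

```text
t: 1.48
ee_pos: [230.5, 580.9, 222.7]
orientation: [-2.228, -2.215, -0.0]
ft_force: [-0.5, -0.6, 0.2]
width: 87.7
grasp_force: 0.0
```

Run:
```python
from h import *
a=get_image("top"); W=pts(a).astype(np.float32)
# rim pixel corners (crop -> full) on plane z=75
T=np.array(a["pose"])
def ray(u,v,z):
    n=cv2.undistortPoints(np.array([[[u,v]]],np.float32),np.array(a["K"]),np.array(a["dist"])).ravel()
    d=T[:3,:3]@[n[0],n[1],1]; return (T[:3,3]+d*(z-T[2,3])/d[2]).round(1)[:2]
s=800/430
for n,z,L in [("basket",75,[(599,280),(731,284),(732,467),(599,465)]),("tray",12,[(29,240),(207,238),(213,408),(32,419)])]:
    P=np.array([ray(u/s+70,v/s+60,z) for u,v in L]); print(n,P.tolist(),P.mean(0))
sub=W[195:330,365:480].reshape(-1,3); r=sub[(sub[:,2]>60)&(sub[:,2]<90)]
print(len(r)); 
if len(r): print(cv2.minAreaRect(np.ascontiguousarray(r[:,:2])),np.percentile(r,[1,99],axis=0).round())
d=finder.silhouettes("drainer",a)[0]["mask"]; w=W[d]; w=w[~np.isnan(w[:,0])]
print("drainer",cv2.minAreaRect(np.ascontiguousarray(w[:,:2])))
m=finder.silhouettes("mug",a)[0]["mask"]; w=W[m];w=w[w[:,2]>30]; print("mug",w.min(0),w.max(0))
```

```text
basket [[579.3, -258.9], [577.6, -418.4], [363.1, -411.9], [363.9, -255.6]] [ 470.975 -336.2  ]
tray [[624.5, 440.5], [631.5, 218.8], [420.4, 202.1], [403.5, 421.2]] [519.975 320.65 ]
983
((471.3676452636719, -336.1859130859375), (166.58790588378906, 224.8174285888672), 88.87335968017578) [[ 359. -419.   63.]
 [ 583. -252.   77.]]
drainer ((516.2622680664062, 322.97039794921875), (220.1510467529297, 225.8267059326172), 4.655855178833008)
mug [547.93854  -33.755966  30.74577 ] [614.5148   60.97429  75.36539]
```

Call:
{"op": "servo_tool", "data": {
  "deltas": [
    [[-36,15,0],[0,0,0]],
    [[-72,31,0],[0,0,0]],
    [[-107,46,0],[0,0,0]],
    [[-143,62,0],[0,0,0]],
    [[-179,77,0],[0,0,0]]
  ],
  "grip": 0.1
}}

```text
t: 2.05
ee_pos: [307.9, 400.4, 222.8]
orientation: [2.216, 2.227, 0.001]
ft_force: [0.6, 0.1, 0.0]
width: 58.2
grasp_force: 0.0
```

Call:
{"op": "servo_tool", "data": {
  "deltas": [
    [[-36,15,0],[0,0,0]],
    [[-72,31,0],[0,0,0]],
    [[-107,46,0],[0,0,0]],
    [[-143,62,0],[0,0,0]],
    [[-179,77,0],[0,0,0]]
  ]
}}

```text
t: 2.47
ee_pos: [385.0, 221.3, 223.0]
orientation: [2.216, 2.226, 0.001]
ft_force: [0.1, -0.3, 0.4]
width: 39.0
grasp_force: 0.0
```

Call:
{"op": "servo_tool", "data": {
  "deltas": [
    [[-36,15,0],[0,0,0]],
    [[-72,31,0],[0,0,0]],
    [[-107,46,0],[0,0,0]],
    [[-143,62,0],[0,0,0]],
    [[-179,77,0],[0,0,0]]
  ]
}}

```text
t: 2.88
ee_pos: [462.1, 42.0, 223.0]
orientation: [2.217, 2.225, 0.001]
ft_force: [0.9, 1.1, -0.4]
width: 39.6
grasp_force: 0.0
```

Call:
{"op": "servo_tool", "data": {
  "deltas": [
    [[0,0,40],[0,0,0]],
    [[0,0,70],[0,0,0]],
    [[0,0,70],[0,0,0]]
  ]
}}

```text
t: 3.13
ee_pos: [458.3, 42.7, 148.6]
orientation: [-2.216, -2.219, 0.01]
ft_force: [-1.1, 0.8, -0.6]
width: 39.1
grasp_force: 0.0
```

Run:
```python
from h import *
a=get_image("wrist"); W=pts(a); cv2.imwrite("pics/w1.png",a["frame"])
k=W[(W[...,2]>97)&(W[...,2]<115)]; 
print(len(k)); d=np.hypot(k[:,0]-461,k[:,1]-44)<20; k=k[d]; print(len(k),k.min(0),k.max(0),np.median(k,0)); print(ctrl.get_obs()["ee_pos"],ctrl.get_obs()["orientation"])
```

```text
543
543 [453.73408242  33.37113871  97.20533758] [468.98813972  49.93141128 109.49689516] [461.35638552  43.66202972 107.27827615]
[459.4339059   43.36499675 150.77734214] [-2.21653587 -2.22067165  0.00720275]
```

View pics/w1.png

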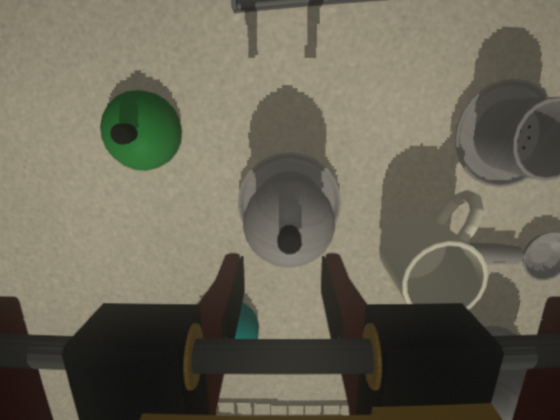

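The wrist view shows the steel lid's knob at (289,240), centred between the fingers. The green decoy is well off at (140,130). I'll grasp the lid now.

Call:
{"op": "servo_tool", "data": {
  "deltas": [
    [[0,0,30],[0,0,0]],
    [[0,0,50],[0,0,0]],
    [[0,0,59],[0,0,0]],
    [[0,0,59],[0,0,0]]
  ]
}}

```text
t: 3.52
ee_pos: [461.2, 44.4, 93.5]
orientation: [-2.218, -2.223, 0.002]
ft_force: [-0.2, 0.8, -0.5]
width: 39.6
grasp_force: 0.0
```

Call:
{"op": "servo_tool", "data": {
  "deltas": [
    [[0,0,0],[0,0,0]],
    [[0,0,0],[0,0,0]],
    [[0,0,0],[0,0,0]],
    [[0,0,0],[0,0,0]],
    [[0,0,0],[0,0,0]]
  ],
  "grip": 1
}}

```text
t: 3.93
ee_pos: [462.3, 44.0, 94.7]
orientation: [2.22, 2.221, 0.002]
ft_force: [-1.2, -0.2, 8.2]
width: 14.8
grasp_force: 30.0
```

Call:
{"op": "servo_tool", "data": {
  "deltas": [
    [[0,0,-15],[0,0,0]],
    [[0,0,-40],[0,0,0]],
    [[0,0,-75],[0,0,0]],
    [[0,0,-107],[0,0,0]],
    [[0,0,-107],[0,0,0]]
  ]
}}

```text
t: 4.35
ee_pos: [465.0, 44.2, 206.3]
orientation: [2.217, 2.217, 0.012]
ft_force: [1.2, -0.0, -0.0]
width: 15.2
grasp_force: 30.0
```

Call:
{"op": "servo_tool", "data": {
  "deltas": [
    [[-38,-6,0],[0,0,0]],
    [[-76,-11,0],[0,0,0]],
    [[-114,-17,0],[0,0,0]],
    [[-152,-22,0],[0,0,0]],
    [[-190,-28,0],[0,0,0]]
  ]
}}

```text
t: 4.77
ee_pos: [432.8, -147.6, 200.6]
orientation: [2.221, 2.222, 0.0]
ft_force: [1.2, 0.8, -0.9]
width: 15.2
grasp_force: 30.0
```

Call:
{"op": "servo_tool", "data": {
  "deltas": [
    [[-38,-6,0],[0,0,0]],
    [[-76,-11,0],[0,0,0]],
    [[-114,-17,0],[0,0,0]],
    [[-152,-22,0],[0,0,0]],
    [[-190,-28,0],[0,0,0]]
  ]
}}

```text
t: 5.18
ee_pos: [404.6, -337.9, 200.4]
orientation: [-2.222, -2.221, -0.0]
ft_force: [0.3, -0.1, -0.2]
width: 15.1
grasp_force: 30.0
```

Call:
{"op": "servo_tool", "data": {
  "deltas": [
    [[0,0,20],[0,0,0]],
    [[0,0,55],[0,0,0]],
    [[0,0,90],[0,0,0]],
    [[0,0,125],[0,0,0]],
    [[0,0,153],[0,0,0]]
  ]
}}

```text
t: 5.6
ee_pos: [404.5, -335.5, 45.3]
orientation: [-2.221, -2.22, 0.0]
ft_force: [0.1, -0.1, -1.5]
width: 15.0
grasp_force: 30.0
```

Call:
{"op": "servo_tool", "data": {
  "deltas": [
    [[0,0,0],[0,0,0]],
    [[0,0,0],[0,0,0]],
    [[0,0,0],[0,0,0]],
    [[0,0,0],[0,0,0]]
  ],
  "grip": 0.1
}}

```text
t: 5.93
ee_pos: [406.7, -337.0, 49.6]
orientation: [2.219, 2.219, 0.0]
ft_force: [1.1, -0.6, -0.1]
width: 37.5
grasp_force: 0.0
```

Call:
{"op": "servo_tool", "data": {
  "deltas": [
    [[0,0,-20],[0,0,0]],
    [[0,0,-55],[0,0,0]],
    [[0,0,-90],[0,0,0]],
    [[0,0,-125],[0,0,0]],
    [[0,0,-153],[0,0,0]]
  ]
}}

```text
t: 6.35
ee_pos: [406.4, -336.8, 205.6]
orientation: [2.217, 2.218, 0.001]
ft_force: [0.3, -0.3, 0.0]
width: 39.5
grasp_force: 0.0
```

Run:
```python
from h import *
a=get_image("wrist"); W=pts(a); cv2.imwrite("pics/w2.png",a["frame"]); print(ctrl.get_obs()["ee_pos"],ctrl.get_obs()["orientation"])
t=get_image("top"); cv2.imwrite("pics/t2.png",cv2.resize(t["frame"][60:330,70:500],(800,502)))
W=pts(t)
for q in ["lidA","filterA","pressA"]: find(q,t,W)
```

```text
[ 408.62107188 -338.67259846  210.33730183] [2.21205011e+00 2.21229116e+00 1.51401493e-03]
pressA 0.48 px [253 264  19  21] med [460.  45.  18.] lo [440.  26.  13.] hi [480.  67.  82.]
```

View pics/t2.png

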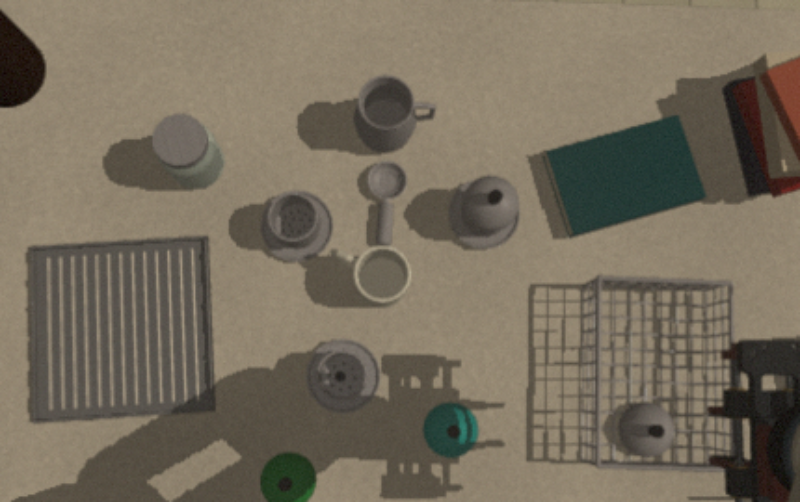

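The lid landed in the basket at (648,430). The L2 filter now shows its press knob at (340,376). Next I take that press.

Call:
{"op": "servo_tool", "data": {
  "deltas": [
    [[38,6,0],[0,0,0]],
    [[76,11,0],[0,0,0]],
    [[114,17,0],[0,0,0]],
    [[152,22,0],[0,0,0]],
    [[190,28,0],[0,0,0]]
  ]
}}

```text
t: 7.02
ee_pos: [432.3, -144.2, 199.5]
orientation: [-2.221, -2.219, 0.002]
ft_force: [0.8, 0.2, -0.3]
width: 39.5
grasp_force: 0.0
```

Call:
{"op": "servo_tool", "data": {
  "deltas": [
    [[38,6,0],[0,0,0]],
    [[76,11,0],[0,0,0]],
    [[114,17,0],[0,0,0]],
    [[152,22,0],[0,0,0]],
    [[190,28,0],[0,0,0]]
  ]
}}

```text
t: 7.43
ee_pos: [460.3, 45.8, 199.6]
orientation: [-2.22, -2.22, 0.003]
ft_force: [0.3, -0.3, -0.1]
width: 39.8
grasp_force: 0.0
```

Call:
{"op": "servo_tool", "data": {
  "deltas": [
    [[0,0,30],[0,0,0]],
    [[0,0,60],[0,0,0]],
    [[0,0,80],[0,0,0]],
    [[0,0,80],[0,0,0]]
  ]
}}

```text
t: 7.77
ee_pos: [457.6, 44.1, 116.4]
orientation: [-2.216, -2.218, 0.011]
ft_force: [-1.6, -0.2, -1.1]
width: 39.5
grasp_force: 0.0
```

Run:
```python
from h import *
a=get_image("wrist"); W=pts(a)
k=W[(W[...,2]>72)&(W[...,2]<90)]; d=np.hypot(k[:,0]-461,k[:,1]-44)<20; k=k[d]; print(len(k),k.min(0),k.max(0),np.median(k,0))
r=W[(W[...,2]>62)&(W[...,2]<70)]; r=r[np.hypot(r[:,0]-461,r[:,1]-44)<45]; print("rim",r.min(0),r.max(0)); print(ctrl.get_obs()["ee_pos"],ctrl.get_obs()["orientation"])
```

```text
366 [455.6448858   37.38446597  72.19868607] [467.10460612  49.26653592  84.37372111] [461.21513322  44.91500858  82.406181  ]
rim [432.98896294  11.77284245  62.00690033] [492.07555418  71.96643842  69.94388246]
[458.9640867   43.94703097 118.30488151] [-2.21781441 -2.21880596  0.00801504]
```

Call:
{"op": "servo_tool", "data": {
  "deltas": [
    [[0,0,30],[0,0,0]],
    [[0,0,52],[0,0,0]],
    [[0,0,52],[0,0,0]],
    [[0,0,52],[0,0,0]]
  ]
}}

```text
t: 8.15
ee_pos: [461.4, 43.7, 69.1]
orientation: [-2.221, -2.22, 0.002]
ft_force: [0.3, -0.0, 0.3]
width: 39.6
grasp_force: 0.0
```

Call:
{"op": "servo_tool", "data": {
  "deltas": [
    [[0,0,0],[0,0,0]],
    [[0,0,0],[0,0,0]],
    [[0,0,0],[0,0,0]],
    [[0,0,0],[0,0,0]],
    [[0,0,0],[0,0,0]]
  ],
  "grip": 1
}}

```text
t: 8.57
ee_pos: [461.9, 43.9, 69.4]
orientation: [2.221, 2.221, 0.002]
ft_force: [-0.2, 0.0, 5.1]
width: 11.1
grasp_force: 30.0
```

Call:
{"op": "servo_tool", "data": {
  "deltas": [
    [[0,0,-25],[0,0,0]],
    [[0,0,-60],[0,0,0]],
    [[0,0,-95],[0,0,0]],
    [[0,0,-132],[0,0,0]],
    [[0,0,-132],[0,0,0]]
  ]
}}

```text
t: 8.98
ee_pos: [465.3, 44.2, 207.0]
orientation: [2.216, 2.216, 0.013]
ft_force: [1.7, 0.3, 0.1]
width: 10.5
grasp_force: 30.0
```

Call:
{"op": "servo_tool", "data": {
  "deltas": [
    [[-38,2,0],[0,0,0]],
    [[-76,3,0],[0,0,0]],
    [[-114,5,0],[0,0,0]],
    [[-152,6,0],[0,0,0]],
    [[-190,8,0],[0,0,0]]
  ]
}}

```text
t: 9.4
ee_pos: [468.9, -147.6, 200.6]
orientation: [-2.221, -2.222, 0.0]
ft_force: [1.2, 0.5, -0.1]
width: 11.1
grasp_force: 30.0
```

Call:
{"op": "servo_tool", "data": {
  "deltas": [
    [[-38,2,0],[0,0,0]],
    [[-76,3,0],[0,0,0]],
    [[-114,5,0],[0,0,0]],
    [[-152,6,0],[0,0,0]],
    [[-154,6,0],[0,0,0]]
  ]
}}

```text
t: 9.82
ee_pos: [475.8, -305.7, 200.6]
orientation: [2.223, 2.215, -0.001]
ft_force: [0.3, 0.2, 0.2]
width: 10.9
grasp_force: 30.0
```

Call:
{"op": "servo_tool", "data": {
  "deltas": [
    [[0,0,20],[0,0,0]],
    [[0,0,55],[0,0,0]],
    [[0,0,90],[0,0,0]],
    [[0,0,120],[0,0,0]],
    [[0,0,137],[0,0,0]]
  ]
}}

```text
t: 10.23
ee_pos: [473.5, -298.3, 60.2]
orientation: [-2.218, -2.218, 0.001]
ft_force: [0.1, -0.4, 0.2]
width: 11.4
grasp_force: 30.0
```

Call:
{"op": "servo_tool", "data": {
  "deltas": [
    [[0,0,0],[0,0,0]],
    [[0,0,0],[0,0,0]],
    [[0,0,0],[0,0,0]],
    [[0,0,0],[0,0,0]]
  ],
  "grip": 0.1
}}

```text
t: 10.57
ee_pos: [476.6, -300.5, 65.3]
orientation: [2.219, 2.22, 0.001]
ft_force: [0.3, -0.1, -0.4]
width: 34.1
grasp_force: 0.0
```

Call:
{"op": "servo_tool", "data": {
  "deltas": [
    [[0,0,-20],[0,0,0]],
    [[0,0,-55],[0,0,0]],
    [[0,0,-90],[0,0,0]],
    [[0,0,-120],[0,0,0]],
    [[0,0,-137],[0,0,0]]
  ]
}}

```text
t: 10.98
ee_pos: [477.2, -301.1, 206.1]
orientation: [2.216, 2.216, 0.002]
ft_force: [-0.5, -0.0, -0.1]
width: 39.6
grasp_force: 0.0
```

Run:
```python
from h import *
a=get_image("scene"); cv2.imwrite("pics/s2.png",cv2.resize(a["frame"][130:330,100:460],(800,444)));print(ctrl.get_obs()["ee_pos"])
t=get_image("top"); W=pts(t)
k=W[(W[...,2]>96)&(W[...,2]<115)]; k=k[np.hypot(k[:,0]-671,k[:,1]+130)<40]; print(len(k),k.min(0),k.max(0))
```

```text
[ 478.39994066 -301.87204309  208.32383903]
46 [ 663.65821781 -136.71258395   96.43595768] [ 678.68996373 -123.34889099  108.39985565]
```

View pics/s2.png

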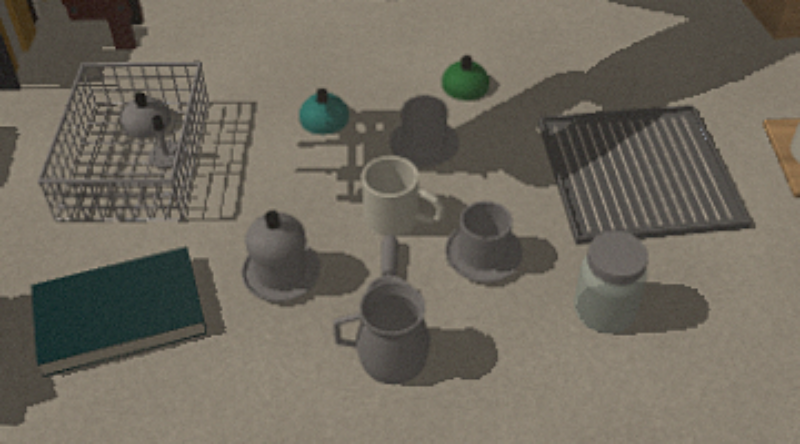

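The lid (145,115) and the upright press (160,140) are both in the basket, and L1 is unmoved. Now the L1 lid.

Call:
{"op": "servo_tool", "data": {
  "deltas": [
    [[24,28,0],[0,0,0]],
    [[48,56,0],[0,0,0]],
    [[73,84,0],[0,0,0]],
    [[97,112,0],[0,0,0]],
    [[121,140,0],[0,0,0]]
  ]
}}

```text
t: 11.5
ee_pos: [616.2, -177.6, 200.3]
orientation: [-2.222, -2.221, 0.0]
ft_force: [-0.5, -0.3, -0.1]
width: 39.6
grasp_force: 0.0
```

Call:
{"op": "servo_tool", "data": {
  "deltas": [
    [[24,28,0],[0,0,0]],
    [[49,55.5,0],[0,0,0]],
    [[49,55.5,40],[0,0,0]],
    [[49,55.5,70],[0,0,0]],
    [[49,55.5,70],[0,0,0]]
  ]
}}

```text
t: 11.92
ee_pos: [666.7, -128.2, 123.8]
orientation: [-2.213, -2.217, 0.009]
ft_force: [-1.8, 0.7, -0.7]
width: 39.5
grasp_force: 0.0
```

Run:
```python
from h import *
a=get_image("wrist"); W=pts(a)
k=W[(W[...,2]>97)&(W[...,2]<115)]; k=k[np.hypot(k[:,0]-671,k[:,1]+130)<20]; print(len(k),k.min(0),k.max(0),np.median(k,0)); print(ctrl.get_obs()["ee_pos"])
```

```text
690 [ 664.3132686  -140.6022834    97.24264782] [ 679.87986223 -124.58044394  109.32728873] [ 671.80676755 -130.57015016  107.31464654]
[ 668.11689148 -129.03181948  126.86467061]
```

Call:
{"op": "servo_tool", "data": {
  "deltas": [
    [[-1,1,22],[0,0,0]],
    [[-1,1,38],[0,0,0]],
    [[-1,1,38],[0,0,0]],
    [[-1,1,38],[0,0,0]]
  ]
}}

```text
t: 12.3
ee_pos: [672.1, -131.6, 93.9]
orientation: [2.222, 2.22, 0.0]
ft_force: [-0.5, -0.1, 0.0]
width: 39.5
grasp_force: 0.0
```

Call:
{"op": "servo_tool", "data": {
  "deltas": [
    [[0,0,0],[0,0,0]],
    [[0,0,0],[0,0,0]],
    [[0,0,0],[0,0,0]],
    [[0,0,0],[0,0,0]],
    [[0,0,0],[0,0,0]]
  ],
  "grip": 1
}}

```text
t: 12.72
ee_pos: [672.7, -131.3, 93.8]
orientation: [2.22, 2.22, 0.002]
ft_force: [-0.1, 0.4, 4.3]
width: 14.7
grasp_force: 30.0
```

Call:
{"op": "servo_tool", "data": {
  "deltas": [
    [[0,0,-15],[0,0,0]],
    [[0,0,-40],[0,0,0]],
    [[0,0,-75],[0,0,0]],
    [[0,0,-107],[0,0,0]],
    [[0,0,-107],[0,0,0]]
  ]
}}

```text
t: 13.13
ee_pos: [675.8, -131.8, 208.1]
orientation: [2.215, 2.215, 0.01]
ft_force: [1.2, 0.5, -0.1]
width: 15.0
grasp_force: 30.0
```

Call:
{"op": "servo_tool", "data": {
  "deltas": [
    [[-30,-19,0],[0,0,0]],
    [[-59,-39,0],[0,0,0]],
    [[-88,-58,0],[0,0,0]],
    [[-117,-77,0],[0,0,0]],
    [[-146,-96,0],[0,0,0]]
  ]
}}

```text
t: 13.55
ee_pos: [574.9, -278.1, 200.4]
orientation: [2.221, 2.222, 0.0]
ft_force: [0.1, -0.5, -0.6]
width: 15.0
grasp_force: 30.0
```

Call:
{"op": "servo_tool", "data": {
  "deltas": [
    [[-30,-20,0],[0,0,0]],
    [[-59,-39,0],[0,0,0]],
    [[-59,-39,0],[0,0,0]]
  ]
}}

```text
t: 13.8
ee_pos: [533.8, -340.4, 200.3]
orientation: [2.226, 2.217, -0.003]
ft_force: [-0.8, 0.2, -0.6]
width: 15.0
grasp_force: 30.0
```

Call:
{"op": "servo_tool", "data": {
  "deltas": [
    [[0,0,20],[0,0,0]],
    [[0,0,55],[0,0,0]],
    [[0,0,90],[0,0,0]],
    [[0,0,125],[0,0,0]],
    [[0,0,153],[0,0,0]]
  ]
}}

```text
t: 14.22
ee_pos: [536.5, -335.2, 44.8]
orientation: [-2.22, -2.221, 0.0]
ft_force: [-1.3, -0.5, -0.6]
width: 14.8
grasp_force: 30.0
```

Call:
{"op": "servo_tool", "data": {
  "deltas": [
    [[0,0,0],[0,0,0]],
    [[0,0,0],[0,0,0]],
    [[0,0,0],[0,0,0]],
    [[0,0,0],[0,0,0]]
  ],
  "grip": 0.2
}}

```text
t: 14.55
ee_pos: [538.6, -336.9, 49.2]
orientation: [2.219, 2.219, 0.001]
ft_force: [-0.6, -1.0, 1.3]
width: 34.2
grasp_force: 0.0
```

Call:
{"op": "servo_tool", "data": {
  "deltas": [
    [[0,0,-20],[0,0,0]],
    [[0,0,-55],[0,0,0]],
    [[0,0,-90],[0,0,0]],
    [[0,0,-125],[0,0,0]],
    [[0,0,-153],[0,0,0]]
  ]
}}

```text
t: 14.97
ee_pos: [538.2, -336.8, 205.2]
orientation: [2.217, 2.217, 0.002]
ft_force: [1.3, -0.5, 0.3]
width: 35.2
grasp_force: 0.0
```

Call:
{"op": "servo_tool", "data": {
  "deltas": [
    [[30,20,0],[0,0,0]],
    [[59,39,0],[0,0,0]],
    [[88,58,0],[0,0,0]],
    [[117,77,0],[0,0,0]],
    [[146,96,0],[0,0,0]]
  ]
}}

```text
t: 15.38
ee_pos: [634.5, -188.9, 202.7]
orientation: [2.219, 2.219, 0.003]
ft_force: [0.6, 0.3, 0.7]
width: 35.0
grasp_force: 0.0
```

Call:
{"op": "servo_tool", "data": {
  "deltas": [
    [[30,20,0],[0,0,0]],
    [[59,39,0],[0,0,0]],
    [[59,39,40],[0,0,0]],
    [[59,39,80],[0,0,0]],
    [[59,39,80],[0,0,0]]
  ]
}}

```text
t: 15.8
ee_pos: [668.3, -129.2, 114.6]
orientation: [-2.215, -2.218, 0.008]
ft_force: [-1.8, 0.3, 0.4]
width: 35.3
grasp_force: 0.0
```

Run:
```python
from h import *
a=get_image("wrist"); W=pts(a); print(ctrl.get_obs()["ee_pos"])
k=W[(W[...,2]>72)&(W[...,2]<90)]; k=k[np.hypot(k[:,0]-671,k[:,1]+130)<20]; print(len(k)); 
if len(k): print(k.min(0),k.max(0),np.median(k,0))
r=W[(W[...,2]>62)&(W[...,2]<70)]; r=r[np.hypot(r[:,0]-671,r[:,1]+130)<60]; print("rim",r.min(0),r.max(0))
t=get_image("top"); cv2.imwrite("pics/t3.png",cv2.resize(t["frame"][60:330,70:500],(800,502)))
```

```text
[ 669.7141679  -130.14328486  117.84460846]
370
[ 665.71202291 -139.4909541    72.03735359] [ 677.49651063 -127.41357965   84.1986039 ] [ 671.32230554 -131.82768537   82.2798653 ]
rim [ 642.10284309 -162.66210191   62.00206545] [ 701.32474226 -102.63692997   69.92012955]
```

View pics/t3.png

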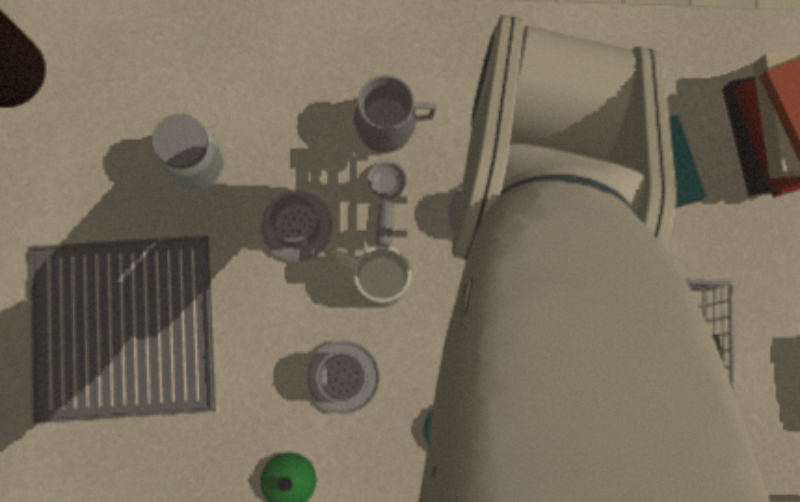

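Filter L2 is empty at (342,377) and the press in L1 is found. The arm hides the basket. Taking that press now.

Call:
{"op": "servo_tool", "data": {
  "deltas": [
    [[-1.5,0,30],[0,0,0]],
    [[-1.5,0,51],[0,0,0]],
    [[-1.5,0,51],[0,0,0]],
    [[-1.5,0,51],[0,0,0]]
  ]
}}

```text
t: 16.23
ee_pos: [673.0, -133.3, 71.2]
orientation: [2.221, 2.219, 0.002]
ft_force: [0.4, -0.2, -0.6]
width: 34.9
grasp_force: 0.0
```

Call:
{"op": "servo_tool", "data": {
  "deltas": [
    [[0,0,0],[0,0,0]],
    [[0,0,0],[0,0,0]],
    [[0,0,0],[0,0,0]],
    [[0,0,0],[0,0,0]],
    [[0,0,0],[0,0,0]]
  ],
  "grip": 1
}}

```text
t: 16.65
ee_pos: [672.6, -132.8, 70.0]
orientation: [2.22, 2.221, 0.001]
ft_force: [-2.6, -0.3, 7.0]
width: 10.9
grasp_force: 30.0
```

Call:
{"op": "servo_tool", "data": {
  "deltas": [
    [[0,0,-25],[0,0,0]],
    [[0,0,-60],[0,0,0]],
    [[0,0,-95],[0,0,0]],
    [[0,0,-132],[0,0,0]],
    [[0,0,-132],[0,0,0]]
  ]
}}

```text
t: 17.07
ee_pos: [676.2, -133.4, 209.2]
orientation: [2.214, 2.214, 0.011]
ft_force: [1.2, -0.7, 0.7]
width: 11.2
grasp_force: 30.0
```

Call:
{"op": "servo_tool", "data": {
  "deltas": [
    [[-30,-25,0],[0,0,0]],
    [[-60,-50,0],[0,0,0]],
    [[-90,-75,0],[0,0,0]],
    [[-120,-98,0],[0,0,0]],
    [[-150,-123,0],[0,0,0]]
  ]
}}

```text
t: 17.48
ee_pos: [547.8, -283.5, 200.5]
orientation: [2.221, 2.222, 0.0]
ft_force: [0.4, -1.4, -0.0]
width: 11.4
grasp_force: 30.0
```

Run:
```python
from h import *
t=get_image("scene"); cv2.imwrite("pics/s3.png",cv2.resize(t["frame"][130:330,100:460],(800,444)));print(ctrl.get_obs()["ee_pos"])
```

```text
[ 543.49729419 -288.10718731  200.27458233]
```

View pics/s3.png

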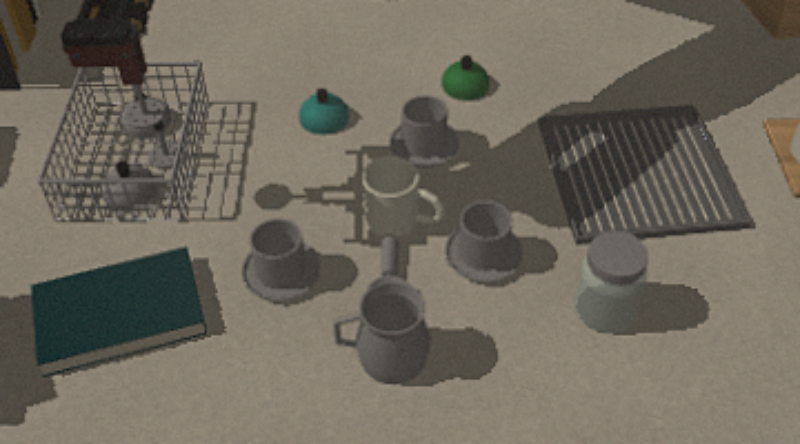

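The scene view shows both lids and one press in the basket, which hasn't moved, and the second press in the gripper at (140,105). Lowering it now.

Call:
{"op": "servo_tool", "data": {
  "deltas": [
    [[-30,-25,0],[0,0,0]],
    [[-60,-50,0],[0,0,0]],
    [[-89,-75,0],[0,0,0]],
    [[-89,-75,0],[0,0,0]],
    [[-89,-75,0],[0,0,0]]
  ]
}}

```text
t: 17.95
ee_pos: [472.8, -372.8, 200.5]
orientation: [-2.225, -2.217, -0.0]
ft_force: [0.6, 0.9, 0.4]
width: 11.0
grasp_force: 30.0
```

Call:
{"op": "servo_tool", "data": {
  "deltas": [
    [[0,0,20],[0,0,0]],
    [[0,0,55],[0,0,0]],
    [[0,0,90],[0,0,0]],
    [[0,0,120],[0,0,0]],
    [[0,0,136],[0,0,0]]
  ]
}}

```text
t: 18.37
ee_pos: [473.4, -368.9, 61.0]
orientation: [-2.217, -2.22, 0.0]
ft_force: [-1.1, 1.4, 0.2]
width: 10.9
grasp_force: 30.0
```

Call:
{"op": "servo_tool", "data": {
  "deltas": [
    [[0,0,0],[0,0,0]],
    [[0,0,0],[0,0,0]],
    [[0,0,0],[0,0,0]],
    [[0,0,0],[0,0,0]]
  ],
  "grip": 0.2
}}

```text
t: 18.7
ee_pos: [475.5, -372.0, 66.4]
orientation: [2.219, 2.22, 0.001]
ft_force: [0.1, 0.2, -0.2]
width: 33.1
grasp_force: 0.0
```

Call:
{"op": "servo_tool", "data": {
  "deltas": [
    [[0,0,-20],[0,0,0]],
    [[0,0,-55],[0,0,0]],
    [[0,0,-90],[0,0,0]],
    [[0,0,-120],[0,0,0]],
    [[0,0,-136],[0,0,0]]
  ]
}}

```text
t: 19.12
ee_pos: [475.9, -372.9, 206.6]
orientation: [2.216, 2.216, 0.001]
ft_force: [0.4, -0.4, 0.3]
width: 35.0
grasp_force: 0.0
```

Call:
{"op": "servo_tool", "data": {
  "deltas": [
    [[30,26,0],[0,0,0]],
    [[60,52,0],[0,0,0]],
    [[90,78,0],[0,0,0]],
    [[120,103,0],[0,0,0]],
    [[150,123,0],[0,0,0]]
  ],
  "grip": -1
}}

```text
t: 19.53
ee_pos: [599.3, -220.2, 203.0]
orientation: [2.219, 2.219, 0.003]
ft_force: [0.6, -0.2, -0.0]
width: 64.8
grasp_force: 0.0
```

```bash
cat >> h.py <<'E'
def filt(W,x,y):
    out=[]
    for lo,hi,R in [(63,69,40),(7,14,55)]:
        r=W[(W[...,2]>lo)&(W[...,2]<hi)]; r=r[np.hypot(r[:,0]-x,r[:,1]-y)<R]
        if len(r): out.append((((np.percentile(r,1,0)+np.percentile(r,99,0))/2)[:2].round(1),(np.percentile(r,99,0)-np.percentile(r,1,0))[:2].round()))
    return out
E
python3 - <<'E'
from h import *
t=get_image("top"); W=pts(t); cv2.imwrite("pics/t4.png",cv2.resize(t["frame"][60:330,70:500],(800,502)));o=ctrl.get_obs();print(o["ee_pos"],o["qpos"])
for x,y in [(648,107),(671,-131),(461,44)]: print(filt(W,x,y))
E
```

```text
[ 602.10414698 -215.29782982  202.91955108] [-0.36337001  0.46360107  1.61499147  0.00320096  1.05822438 -0.3676088 ]
[(array([676.7,  96. ]), array([19., 38.])), (array([677.1,  95.8]), array([48., 74.]))]
[(array([ 669. , -130.5]), array([58., 57.])), (array([ 669.4, -130.4]), array([89., 87.]))]
[(array([460.6,  44.9]), array([58., 57.])), (array([460.1,  44.7]), array([87., 87.]))]
```

View pics/t4.png

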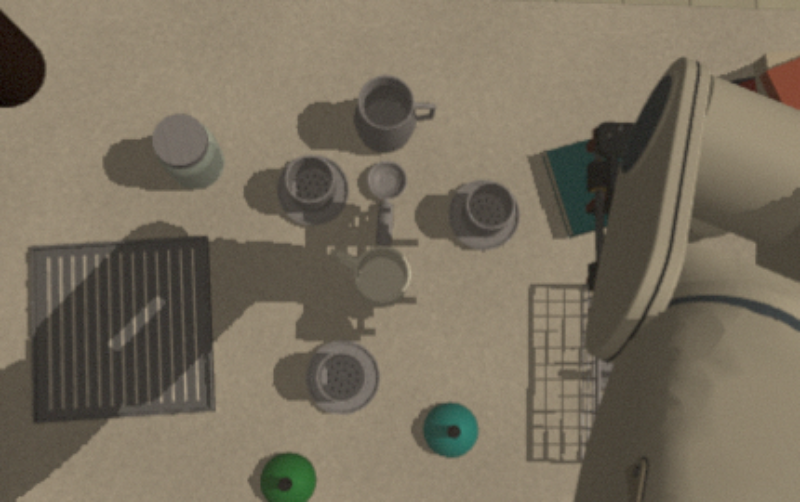

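Someone knocked the open filter aside: it has moved from (297,222) to about (312,190), and I'll re-measure it before touching it. Both presses are out, with no knobs in the filters at (490,208) and (343,377). Now filter L1 goes to the tray.

Call:
{"op": "servo_tool", "data": {
  "deltas": [
    [[30,25,0],[0,0,0]],
    [[60,50,0],[0,0,0]],
    [[90,74,0],[0,0,0]],
    [[90,74,0],[0,0,0]],
    [[90,74,0],[0,0,0]]
  ]
}}

```text
t: 20.0
ee_pos: [672.2, -129.9, 202.0]
orientation: [2.216, 2.224, 0.002]
ft_force: [-0.3, -0.5, 0.7]
width: 87.9
grasp_force: 0.0
```

Call:
{"op": "servo_tool", "data": {
  "deltas": [
    [[0,0,35],[0,0,0]],
    [[0,0,70],[0,0,0]],
    [[0,0,90],[0,0,0]],
    [[0,0,90],[0,0,0]],
    [[0,0,90],[0,0,0]]
  ]
}}

```text
t: 20.42
ee_pos: [669.9, -132.7, 110.7]
orientation: [-2.222, -2.219, 0.002]
ft_force: [0.6, -0.1, -0.4]
width: 87.7
grasp_force: 0.0
```

Run:
```python
from h import *
a=get_image("wrist"); W=pts(a); o=ctrl.get_obs(); print(o["ee_pos"],o["width"]); print(filt(W,671,-131))
t=get_image("top"); W=pts(t); print(filt(W,692,88))
```

```text
[ 671.25384084 -132.73435213  112.18332603] 87.82206446681707
[(array([ 670.3, -132.3]), array([58., 58.])), (array([ 670.4, -121.2]), array([89., 66.]))]
[(array([696.1,  88.5]), array([58., 58.])), (array([695.1,  88.9]), array([84., 87.]))]
```

Call:
{"op": "servo_tool", "data": {
  "deltas": [
    [[0,0,35],[0,0,0]],
    [[0,0,65],[0,0,0]],
    [[0,0,87],[0,0,0]],
    [[0,0,87],[0,0,0]],
    [[0,0,87],[0,0,0]]
  ]
}}

```text
t: 20.93
ee_pos: [671.4, -132.0, 24.8]
orientation: [2.221, 2.221, 0.0]
ft_force: [0.5, 0.3, 0.9]
width: 87.6
grasp_force: 0.0
```

Call:
{"op": "servo_tool", "data": {
  "deltas": [
    [[0,0,0],[0,0,0]],
    [[0,0,0],[0,0,0]],
    [[0,0,0],[0,0,0]],
    [[0,0,0],[0,0,0]],
    [[0,0,0],[0,0,0]]
  ],
  "grip": 1
}}

```text
t: 21.35
ee_pos: [671.7, -131.7, 25.0]
orientation: [2.22, 2.22, 0.001]
ft_force: [-1.8, -0.3, 5.6]
width: 60.2
grasp_force: 30.0
```

Call:
{"op": "servo_tool", "data": {
  "deltas": [
    [[0,0,-15],[0,0,0]],
    [[0,0,-45],[0,0,0]],
    [[0,0,-80],[0,0,0]],
    [[0,0,-115],[0,0,0]],
    [[0,0,-140],[0,0,0]]
  ]
}}

```text
t: 21.77
ee_pos: [671.8, -131.7, 167.8]
orientation: [2.22, 2.22, 0.003]
ft_force: [0.8, -0.3, -1.4]
width: 60.7
grasp_force: 30.0
```

Call:
{"op": "servo_tool", "data": {
  "deltas": [
    [[37,-9,0],[0,0,0]],
    [[74,-18,0],[0,0,0]],
    [[111,-27,0],[0,0,0]],
    [[148,-36,0],[0,0,0]],
    [[185,-45,0],[0,0,0]]
  ]
}}

```text
t: 22.18
ee_pos: [625.2, 54.9, 164.8]
orientation: [2.222, 2.221, 0.001]
ft_force: [1.1, 1.1, -1.3]
width: 60.5
grasp_force: 30.0
```

Call:
{"op": "servo_tool", "data": {
  "deltas": [
    [[37,-9,0],[0,0,0]],
    [[74,-18,0],[0,0,0]],
    [[111,-27,0],[0,0,0]],
    [[148,-36,0],[0,0,0]],
    [[185,-45,0],[0,0,0]]
  ]
}}

```text
t: 22.6
ee_pos: [580.2, 240.1, 164.7]
orientation: [2.221, 2.221, 0.001]
ft_force: [0.0, -0.6, -0.9]
width: 60.5
grasp_force: 30.0
```

Call:
{"op": "servo_tool", "data": {
  "deltas": [
    [[36,-8,0],[0,0,0]],
    [[36,-8,0],[0,0,0]],
    [[36,-8,35],[0,0,0]],
    [[36,-8,70],[0,0,0]],
    [[36,-8,70],[0,0,0]]
  ]
}}

```text
t: 23.02
ee_pos: [568.9, 272.7, 88.5]
orientation: [-2.218, -2.22, 0.015]
ft_force: [-1.8, -0.6, -1.6]
width: 60.5
grasp_force: 30.0
```

Run:
```python
from h import *
a=get_image("wrist"); W=pts(a); o=ctrl.get_obs(); print(o["ee_pos"],o["width"])
m=finder.silhouettes("drainer",a)
for r in m[:1]:
    w=W[r["mask"]]; w=w[~np.isnan(w[:,0])]; print(r["score"],np.percentile(w,[1,99],axis=0).round())
    l=w[(w[:,2]>9.5)&(w[:,2]<16)].astype(np.float32); print(cv2.minAreaRect(np.ascontiguousarray(l[:,:2])))
cv2.imwrite("pics/w4.png",a["frame"])
```

```text
[570.32561055 273.0261408   91.1762476 ] 60.06735515438427
0.62 [[404. 210.   3.]
 [625. 420.  13.]]
((516.2566528320312, 318.0646057128906), (220.98895263671875, 219.32345581054688), 4.397087097167969)
```

View pics/w4.png

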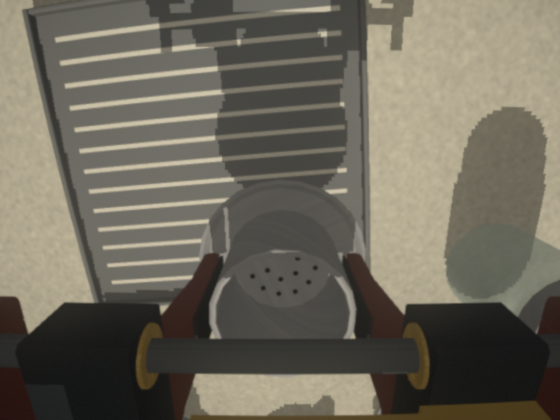

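The filter hangs over the tray's near-right corner in the wrist view (tray edges at columns 30–370). Setting it down.

Call:
{"op": "servo_tool", "data": {
  "deltas": [
    [[-1,-2,30],[0,0,0]],
    [[-1,-2,50],[0,0,0]],
    [[-1,-2,64],[0,0,0]],
    [[-1,-2,64],[0,0,0]],
    [[-1,-2,64],[0,0,0]]
  ]
}}

```text
t: 23.53
ee_pos: [571.8, 273.4, 30.9]
orientation: [2.222, 2.221, 0.001]
ft_force: [0.3, 0.5, -1.0]
width: 60.5
grasp_force: 30.0
```

Call:
{"op": "servo_tool", "data": {
  "deltas": [
    [[0,0,0],[0,0,0]],
    [[0,0,0],[0,0,0]],
    [[0,0,0],[0,0,0]],
    [[0,0,0],[0,0,0]],
    [[0,0,0],[0,0,0]]
  ],
  "grip": -1
}}

```text
t: 23.95
ee_pos: [571.4, 273.6, 30.4]
orientation: [2.221, 2.221, 0.001]
ft_force: [0.2, -0.2, -0.5]
width: 87.0
grasp_force: 0.0
```

Call:
{"op": "servo_tool", "data": {
  "deltas": [
    [[0,0,-20],[0,0,0]],
    [[0,0,-55],[0,0,0]],
    [[0,0,-95],[0,0,0]],
    [[0,0,-130],[0,0,0]],
    [[0,0,-130],[0,0,0]]
  ]
}}

```text
t: 24.37
ee_pos: [575.0, 275.3, 167.4]
orientation: [2.218, 2.219, 0.018]
ft_force: [1.6, 1.5, 0.4]
width: 88.2
grasp_force: 0.0
```

Run:
```python
from h import *
a=get_image("top"); W=pts(a); o=ctrl.get_obs(); print(o["ee_pos"],o["width"])
b=get_image("wrist"); V=pts(b)
for x,y in [(572,273),(694,88),(461,44)]: print(filt(W,x,y),filt(V,x,y))
```

```text
[573.58853907 274.64378614 164.2596335 ] 87.94313018263077
[(array([571. , 275.7]), array([57., 59.])), (array([571.9, 273.1]), array([93., 87.]))] [(array([571.7, 274.3]), array([54., 57.])), (array([571.8, 285. ]), array([82., 57.]))]
[(array([696.2,  88.5]), array([58., 58.])), (array([695. ,  88.7]), array([83., 88.]))] [(array([679.7,  94.7]), array([25., 42.])), (array([670.9,  87.2]), array([31., 83.]))]
[(array([460.7,  45. ]), array([58., 57.])), (array([460.1,  44.7]), array([87., 87.]))] [(array([460.2,  68.7]), array([37.,  9.])), (array([461.7,  41.5]), array([88., 64.]))]
```

Call:
{"op": "servo_tool", "data": {
  "deltas": [
    [[-31,21,0],[0,0,0]],
    [[-62,42,0],[0,0,0]],
    [[-93,63,0],[0,0,0]],
    [[-124,84,0],[0,0,0]],
    [[-155,105,0],[0,0,0]]
  ]
}}

```text
t: 24.88
ee_pos: [675.4, 116.8, 157.3]
orientation: [-2.219, -2.22, 0.005]
ft_force: [-0.2, 0.2, 0.3]
width: 87.8
grasp_force: 0.0
```

Call:
{"op": "servo_tool", "data": {
  "deltas": [
    [[-30,21,0],[0,0,0]],
    [[-30,21,25],[0,0,0]],
    [[-30,21,48],[0,0,0]],
    [[-30,21,48],[0,0,0]],
    [[-30,21,48],[0,0,0]]
  ]
}}

```text
t: 25.3
ee_pos: [694.8, 88.1, 108.6]
orientation: [-2.219, -2.218, 0.008]
ft_force: [0.4, 0.9, 0.5]
width: 88.0
grasp_force: 0.0
```

Run:
```python
from h import *
b=get_image("wrist"); V=pts(b); print(ctrl.get_obs()["ee_pos"],filt(V,697,88)); cv2.imwrite("pics/w5.png",b["frame"])
```

```text
[696.07326406  88.58456809 110.46039281] [(array([697.4,  86.7]), array([58., 58.])), (array([697.6,  97.6]), array([88., 66.]))]
```

View pics/w5.png

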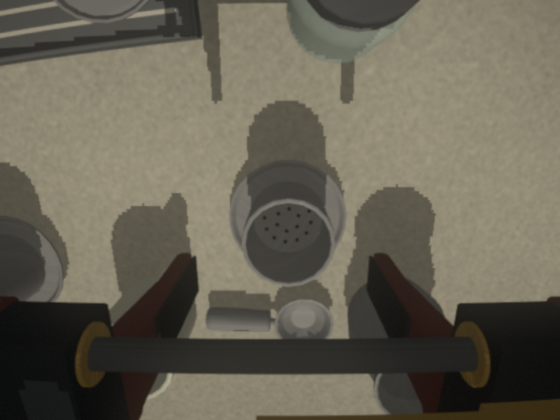

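The knocked filter at (288,240) is empty, with only the perforated floor showing, and both fingers are clear. Picking it up and carrying it to the tray's far-left slot.

Call:
{"op": "servo_tool", "data": {
  "deltas": [
    [[-1,0,35],[0,0,0]],
    [[-1,0,65],[0,0,0]],
    [[-1,0,88],[0,0,0]],
    [[-1,0,88],[0,0,0]],
    [[-1,0,88],[0,0,0]]
  ]
}}

```text
t: 25.77
ee_pos: [696.7, 88.0, 23.9]
orientation: [-2.22, -2.222, 0.001]
ft_force: [0.5, -0.0, 0.7]
width: 87.8
grasp_force: 0.0
```

Call:
{"op": "servo_tool", "data": {
  "deltas": [
    [[0,0,0],[0,0,0]],
    [[0,0,0],[0,0,0]],
    [[0,0,0],[0,0,0]],
    [[0,0,0],[0,0,0]],
    [[0,0,0],[0,0,0]]
  ],
  "grip": 1
}}

```text
t: 26.18
ee_pos: [697.7, 87.5, 24.9]
orientation: [2.221, 2.221, 0.002]
ft_force: [0.6, 0.2, 7.7]
width: 58.7
grasp_force: 30.1
```

Call:
{"op": "servo_tool", "data": {
  "deltas": [
    [[0,0,-15],[0,0,0]],
    [[0,0,-45],[0,0,0]],
    [[0,0,-80],[0,0,0]],
    [[0,0,-115],[0,0,0]],
    [[0,0,-150],[0,0,0]]
  ]
}}

```text
t: 26.6
ee_pos: [696.6, 87.3, 176.1]
orientation: [-2.221, -2.221, 0.0]
ft_force: [1.5, 0.8, -0.6]
width: 58.6
grasp_force: 30.0
```

Call:
{"op": "servo_tool", "data": {
  "deltas": [
    [[32,-15,0],[0,0,0]],
    [[64,-30,0],[0,0,0]],
    [[96,-45,0],[0,0,0]],
    [[128,-60,0],[0,0,0]],
    [[160,-75,0],[0,0,0]]
  ]
}}

```text
t: 27.02
ee_pos: [621.1, 248.6, 175.0]
orientation: [2.222, 2.221, 0.001]
ft_force: [0.7, 0.1, -0.4]
width: 58.3
grasp_force: 30.0
```

Call:
{"op": "servo_tool", "data": {
  "deltas": [
    [[32,-15,0],[0,0,0]],
    [[64,-30,0],[0,0,0]],
    [[96,-45,0],[0,0,0]],
    [[127,-59,0],[0,0,0]],
    [[127,-59,0],[0,0,0]]
  ]
}}

```text
t: 27.43
ee_pos: [560.3, 379.5, 174.8]
orientation: [-2.216, -2.225, -0.002]
ft_force: [0.9, -0.8, -0.6]
width: 58.2
grasp_force: 30.0
```

Call:
{"op": "servo_tool", "data": {
  "deltas": [
    [[1,0,35],[0,0,0]],
    [[1,0,70],[0,0,0]],
    [[1,0,105],[0,0,0]],
    [[1,0,130],[0,0,0]],
    [[1,0,144],[0,0,0]]
  ]
}}

```text
t: 27.85
ee_pos: [561.2, 374.0, 27.2]
orientation: [-2.221, -2.22, 0.007]
ft_force: [-15.0, -2.6, 42.1]
width: 58.5
grasp_force: 30.0
```

Call:
{"op": "servo_tool", "data": {
  "deltas": [
    [[0,0,0],[0,0,0]],
    [[0,0,0],[0,0,0]],
    [[0,0,0],[0,0,0]]
  ]
}}

```text
t: 28.1
ee_pos: [563.8, 375.6, 30.9]
orientation: [2.221, 2.221, 0.002]
ft_force: [-0.2, 0.5, -2.2]
width: 58.2
grasp_force: 30.0
```

Call:
{"op": "servo_tool", "data": {
  "deltas": [
    [[0,0,0],[0,0,0]],
    [[0,0,0],[0,0,0]],
    [[0,0,0],[0,0,0]],
    [[0,0,0],[0,0,0]],
    [[0,0,0],[0,0,0]]
  ],
  "grip": -1
}}

```text
t: 28.52
ee_pos: [563.2, 375.5, 30.0]
orientation: [2.221, 2.221, 0.001]
ft_force: [-0.0, -0.1, -0.6]
width: 86.6
grasp_force: 0.0
```

Call:
{"op": "servo_tool", "data": {
  "deltas": [
    [[0,0,-20],[0,0,0]],
    [[0,0,-55],[0,0,0]],
    [[0,0,-95],[0,0,0]],
    [[0,0,-130],[0,0,0]],
    [[0,0,-130],[0,0,0]]
  ]
}}

```text
t: 28.93
ee_pos: [566.8, 377.9, 167.8]
orientation: [2.22, 2.22, 0.019]
ft_force: [1.0, 0.5, 0.9]
width: 87.6
grasp_force: 0.0
```

Run:
```python
from h import *
a=get_image("top"); W=pts(a); o=ctrl.get_obs(); print(o["ee_pos"],o["width"])
for x,y in [(572,273),(564,374),(461,44)]: print(filt(W,x,y))
```

```text
[565.46146207 377.0309002  164.53931687] 87.58168293888406
[(array([570.6, 275.2]), array([56., 57.])), (array([572.8, 270.2]), array([96., 97.]))]
[(array([562., 375.]), array([56., 55.])), (array([568.5, 369.5]), array([100.,  87.]))]
[(array([460.6,  44.9]), array([58., 57.])), (array([460.2,  44.7]), array([87., 87.]))]
```

Call:
{"op": "servo_tool", "data": {
  "deltas": [
    [[-37,-11,0],[0,0,0]],
    [[-74,-23,0],[0,0,0]],
    [[-111,-34,0],[0,0,0]],
    [[-148,-46,0],[0,0,0]],
    [[-185,-57,0],[0,0,0]]
  ]
}}

```text
t: 29.4
ee_pos: [504.0, 188.6, 158.2]
orientation: [-2.22, -2.221, 0.004]
ft_force: [1.0, 0.2, 0.4]
width: 87.7
grasp_force: 0.0
```

Call:
{"op": "servo_tool", "data": {
  "deltas": [
    [[-37,-11,0],[0,0,0]],
    [[-74,-23,0],[0,0,0]],
    [[-111,-34,0],[0,0,0]],
    [[-146,-45,0],[0,0,0]],
    [[-146,-45,0],[0,0,0]]
  ]
}}

```text
t: 29.82
ee_pos: [457.3, 40.1, 158.3]
orientation: [-2.224, -2.216, 0.007]
ft_force: [-0.0, -0.3, -0.1]
width: 87.8
grasp_force: 0.0
```

Call:
{"op": "servo_tool", "data": {
  "deltas": [
    [[0,0,25],[0,0,0]],
    [[0,0,48],[0,0,0]],
    [[0,0,48],[0,0,0]],
    [[0,0,48],[0,0,0]]
  ]
}}

```text
t: 30.15
ee_pos: [459.6, 44.5, 110.4]
orientation: [-2.219, -2.22, 0.005]
ft_force: [0.1, -0.2, 0.4]
width: 88.0
grasp_force: 0.0
```

Run:
```python
from h import *
b=get_image("wrist"); V=pts(b); print(ctrl.get_obs()["ee_pos"],filt(V,461,44))
k=V[(V[...,2]>74)&(V[...,2]<90)]; print("knob px",(np.hypot(k[:,0]-461,k[:,1]-44)<20).sum())
```

```text
[460.60372413  44.67846927 111.37178893] [(array([460.8,  42.7]), array([58., 58.])), (array([460.8,  53.9]), array([88., 66.]))]
knob px 0
```

Call:
{"op": "servo_tool", "data": {
  "deltas": [
    [[-1,0,35],[0,0,0]],
    [[-1,0,65],[0,0,0]],
    [[-1,0,88],[0,0,0]],
    [[-1,0,88],[0,0,0]],
    [[-1,0,88],[0,0,0]]
  ]
}}

```text
t: 30.62
ee_pos: [460.9, 43.7, 23.8]
orientation: [-2.22, -2.221, 0.002]
ft_force: [0.7, -0.2, -0.1]
width: 88.0
grasp_force: 0.0
```

Call:
{"op": "servo_tool", "data": {
  "deltas": [
    [[0,0,0],[0,0,0]],
    [[0,0,0],[0,0,0]],
    [[0,0,0],[0,0,0]],
    [[0,0,0],[0,0,0]],
    [[0,0,0],[0,0,0]]
  ],
  "grip": 1
}}

```text
t: 31.03
ee_pos: [461.7, 43.5, 24.7]
orientation: [2.221, 2.221, 0.002]
ft_force: [-1.3, -0.3, 8.8]
width: 60.4
grasp_force: 30.0
```

Call:
{"op": "servo_tool", "data": {
  "deltas": [
    [[0,0,-15],[0,0,0]],
    [[0,0,-45],[0,0,0]],
    [[0,0,-80],[0,0,0]],
    [[0,0,-115],[0,0,0]],
    [[0,0,-140],[0,0,0]]
  ]
}}

```text
t: 31.45
ee_pos: [461.4, 43.4, 166.5]
orientation: [2.22, 2.22, 0.003]
ft_force: [0.3, -0.1, -1.9]
width: 60.0
grasp_force: 30.0
```

Call:
{"op": "servo_tool", "data": {
  "deltas": [
    [[37,1,0],[0,0,0]],
    [[74,3,0],[0,0,0]],
    [[111,4,0],[0,0,0]],
    [[148,6,0],[0,0,0]],
    [[185,7,0],[0,0,0]]
  ]
}}

```text
t: 31.87
ee_pos: [467.8, 230.0, 164.1]
orientation: [2.222, 2.221, 0.001]
ft_force: [-0.2, -1.2, -0.9]
width: 60.0
grasp_force: 30.0
```

Call:
{"op": "servo_tool", "data": {
  "deltas": [
    [[36,1,0],[0,0,0]],
    [[36,1,0],[0,0,0]],
    [[36,1,0],[0,0,0]]
  ]
}}

```text
t: 32.12
ee_pos: [468.6, 265.9, 163.6]
orientation: [2.218, 2.225, -0.0]
ft_force: [0.1, -0.8, -1.7]
width: 59.9
grasp_force: 30.0
```

Lowering more gently this time.

Call:
{"op": "servo_tool", "data": {
  "deltas": [
    [[0,0,35],[0,0,0]],
    [[0,0,70],[0,0,0]],
    [[0,0,100],[0,0,0]],
    [[0,0,115],[0,0,0]],
    [[0,0,123],[0,0,0]]
  ]
}}

```text
t: 32.53
ee_pos: [467.2, 262.1, 38.4]
orientation: [-2.222, -2.219, 0.008]
ft_force: [-0.5, -0.5, -0.5]
width: 60.4
grasp_force: 30.0
```

Call:
{"op": "servo_tool", "data": {
  "deltas": [
    [[0,0,4],[0,0,0]],
    [[0,0,9],[0,0,0]],
    [[0,0,10],[0,0,0]],
    [[0,0,10],[0,0,0]]
  ]
}}

```text
t: 32.87
ee_pos: [469.6, 264.4, 31.4]
orientation: [2.222, 2.221, 0.002]
ft_force: [1.4, -0.5, -1.7]
width: 60.2
grasp_force: 30.0
```

Call:
{"op": "servo_tool", "data": {
  "deltas": [
    [[0,0,0],[0,0,0]],
    [[0,0,0],[0,0,0]],
    [[0,0,0],[0,0,0]],
    [[0,0,0],[0,0,0]],
    [[0,0,0],[0,0,0]]
  ],
  "grip": -1
}}

```text
t: 33.28
ee_pos: [469.2, 264.6, 31.0]
orientation: [2.221, 2.221, 0.001]
ft_force: [0.5, 0.5, -0.8]
width: 86.9
grasp_force: 0.0
```

Call:
{"op": "servo_tool", "data": {
  "deltas": [
    [[0,0,-20],[0,0,0]],
    [[0,0,-55],[0,0,0]],
    [[0,0,-95],[0,0,0]],
    [[0,0,-130],[0,0,0]],
    [[0,0,-165],[0,0,0]]
  ]
}}

```text
t: 33.7
ee_pos: [468.8, 264.3, 197.6]
orientation: [2.221, 2.222, 0.0]
ft_force: [0.1, -0.0, -0.5]
width: 88.0
grasp_force: 0.0
```

Call:
{"op": "servo_tool", "data": {
  "deltas": [
    [[-20,0,-20],[0,0,0]],
    [[-60,0,-20],[0,0,0]],
    [[-100,0,-20],[0,0,0]],
    [[-140,0,-20],[0,0,0]],
    [[-140,0,-20],[0,0,0]]
  ]
}}

```text
t: 34.12
ee_pos: [468.2, 119.4, 215.8]
orientation: [2.225, 2.217, -0.002]
ft_force: [0.7, 0.1, -1.1]
width: 88.1
grasp_force: 0.0
```

Run:
```python
from h import *
a=get_image("top"); W=pts(a); o=ctrl.get_obs(); print(o["ee_pos"],o["width"])
for x,y in [(572,273),(564,374),(469,264)]: print(filt(W,x,y))
b=get_image("scene")
cv2.imwrite("pics/fin.png",np.vstack([cv2.resize(a["frame"][60:330,70:500],(560,352)),cv2.resize(b["frame"][130:330,100:460],(560,248))[:248]]))
```

```text
[468.71493703 121.6515488  215.90678797] 87.70307657481042
[(array([579. , 275.9]), array([41., 59.])), (array([601.2, 277.6]), array([49., 88.]))]
[(array([563.7, 375.5]), array([57., 57.])), (array([577. , 369.4]), array([83., 86.]))]
[]
```

View pics/fin.png

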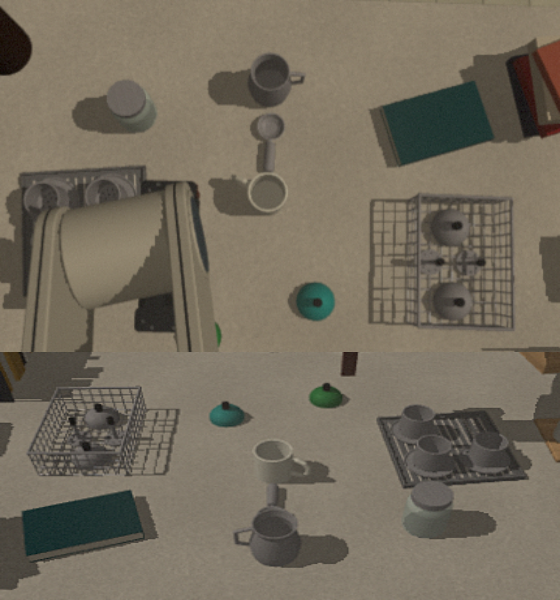

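The final view shows two lids and two presses inside the upright basket (top half, 410–515 × 195–330). Three filters stand in the tray and the bystanders are unmoved. One quick check that the filters are level, from the scene camera's depth, and then I hand in.

Run:
```python
from h import *
b=get_image("scene"); W=pts(b)
ok=True
for x,y in [(571,274),(563.5,375),(469.5,264.5)]:
    r=W[(np.hypot(W[...,0]-x,W[...,1]-y)<38)&(W[...,2]>55)&(W[...,2]<90)]; top=np.percentile(r[:,2],98); print(len(r),top,np.percentile(r,[2,98],axis=0).round(1)[:,:2].tolist()); ok&=64<top<76
print(ok)
if ok: print(close_job())
```

```text
214 71.09064227560796 [[543.6, 245.2], [603.1, 302.4]]
218 71.22288564944557 [[535.2, 345.2], [594.4, 403.0]]
191 71.32618543671728 [[441.9, 235.3], [500.7, 292.7]]
True
the job is handed in; nothing more can be done
None
```

The job is handed in: my last check showed both lids and both presses in the upright basket, all three filters upright in the draining tray, and nothing else visibly moved; no verdict came back.

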